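# Take the fondue pot's temperature and clip the thermometer away

## Robot

A 6-joint arm with a two-finger parallel gripper is mounted at the origin on the work surface. World frame = base frame: x ahead of the robot, y to its left, z up, the work surface at z = 0. Lengths are in m, angles in rad, forces in N, time in s.
With the tool pointing down it reaches from about 0.15 to 0.775 m from the base axis. Payload 6.1 kg.
Tool frame: the origin (TCP) lies at the very end of the fingers, on their centre line; the grasp point (between the pads) lies 19 mm behind it (manip.tcp_to_grasp is the distance from the TCP to the grasp point, in m); y points along the fingers, x is the direction in which the jaws open and shut, and the axes are right-handed (so a half turn about y gives the same grasp; the last joint's range is limited). The gripper opens to 85 mm and grips with 20 to 120 N. Pads are 22 mm wide; open, the fingers measure 114 mm over their backs; the gripper's body (76 mm by 85 mm) begins 54 mm behind the grasp point. The pads swing forward as they close: fully open they stand 13 mm farther back than shut.
Start: joints at [1.314, 0.126, -0.04, 1.405, 0, 1.571], TCP at [0.133, 0.508, 0.231] pointing down, gripper open.
Joint ranges: [-2.72, 2.72], [-0.95, 1.95], [-1.27, 1.35], [-1.78, 2.02], [-1.46, 1.47], [-3.14, 3.14]. Speed limits (rad/s): [2.39, 2.39, 3.01, 3.14, 3.14, 3.14].

## Interface

Orientations are given as a 3x3 rotation matrix whose columns are the frame's x, y, z axes.
In Python, from rig import monitor, optics, manip gives the robot as it stands. The module is installed in compiled form; this text tells all that it offers.
- The arm moves only by the tool carry_out, never from a script. Its argument "rows" is a list of rows, each an object with "travel": the shift along the tool's x, y, z in m, a list of three; "turn": the turn about the tool's y in rad; "gripper": the gripper's target within -1 to 1 (fully open at 1, half-way at 0, shut at -1). In form: [{"travel": [x, y, z], "turn": turn, "gripper": gripper}, ...]. A call has exactly 5 rows; each row is the pose to reach, as a shift and turn from the pose commanded when the call began, along the tool's axes at that moment; what a row does not reach only later rows make up. A row lasts 1/8 s, in which the tool goes at most 62.5 mm and 10.7 degrees, less where a joint would pass 70% of its speed; a pose out of reach is approached as far as the arm can. A call with a gripper value outside its range is refused whole. The fingers move at their own pace and stop on an object; "grip_force" is the grip in N (left out, the last holds). Time passes only in rows, so rows that repeat a pose let the fingers close, or fill a call up. It gives the time, the measured TCP pose, the force and the opening at its end, in the units of the state.
- monitor.get_state(): the state, without advancing time (a new reading comes with each control period).
- optics.snapshot(name): name is "scene" or "top" or "wrist"; returns (picture, depth): 384x512x3 uint8, red, green, blue; 384x512 float32, m along the optical axis (not along the pixel's ray), 0 where there is no reading.
- optics.calibration(name): a dict with "K" (3x3 intrinsics, pixels), "R" (3x3) and "t" (3): a world point X has camera coordinates R X + t. Camera axes: x right, y down, z forward; pixel columns grow to the right and rows downward; lengths in m; the calibration is good to about 2 mm. A picture is of the moment at which its call begins: read the wrist's pose just before it. calibration takes no time and is no camera call; for the wrist camera it gives the pose at the moment of the call.
- manip.close_job(): hands the job in, once; it reports no verdict.
The state is a dict: "t": time; "joints": joint angles; "joint_vel": joint speeds; "effort": joint torques, N m; "position": TCP position; "tool_rot": TCP orientation; "ft_force": force on the tool from outside, world axes, zero at the start; "wrist_torque": the same for the moment, N m; "gripper_width": finger opening in m.
Only numpy, scipy, OpenCV 4.12 (cv2) and the standard library are available. Lean on these libraries where they do the work, as an engineer would, in place of code of your own. Each camera call takes 0.05 s, during which the arm holds its last target. There are 200 camera calls.

## Task

Pick up the infrared thermometer wand and aim it squarely at the black measuring patch on the shoulder of the fondue pot, its nose about 6 cm from the patch, and hold it steady there for a good second without touching the pot. Then put the wand away: press it down past the red sprung jaw until it lies fully home in both forks of its cradle with the jaw closed over it (nose at either end), let go and draw back. Leave the pot, pepper mill, burner, bowls and fork block where they stand.

Things in the scene. Friction and masses are not known exactly. Their poses are not given: they have to be found in the camera images.
- wand: Infrared thermometer wand, 200 mm long, about 160 g, lying loose. White round rod, 22 mm thick, from x = -65 to 65 mm; black square head 32 x 32 mm (x = 65 to 108) with orange band; grey square tail cap 32 x 32 mm (x = -90 to -65). Origin: on the rod's axis, midway along the white rod, 16 mm above the worktop at the start. x: along the rod to the nose, the way it looks.
- nose (a point): Centre of the amber lens at the wand's nose end, 110 mm from the wand's origin along its x.
- pot: Burgundy fondue pot with steel lid, loose, 1.6 kg. Origin: centre of its underside. Radius at most 95 mm (32 to 45 mm up); above that a conical shoulder leans in to radius 63 mm at 91 mm height; the lid's black knob reaches 117 mm. A stick handle points to its -x side, out to 191 mm from the axis. The measuring patch is on its +x side.
- patch (a point): Centre of the measuring patch on the pot's shoulder: a matt black disc 34 mm across with a white rim (44 mm over all), 81 mm from the pot's axis, 69 mm above the worktop. Its z axis points straight out of the patch: outward and 35 degrees upward. Best reading: the wand on this line, looking back along it, nose 60 mm away (30 to 100 will do).
- cradle: Fixed wand cradle: birch foot 116 x 70 x 20 mm with two steel forks, 16 mm thick, centred at x = -45 and +45 mm (74 mm clear between them, for the fingers, which are free to both sides too). Origin: centre of its underside; x along the rod when seated, z up. Slots 25 mm wide, open upward with flared lips. Plain fork (x = -45) 79 mm high, jaw fork (x = +45) 93 mm.
- seat (a point): Where the origin of the wand lies when it is home in the cradle: 58 mm above the worktop, over the centre of the cradle, on the centre line of the slots. Its axes are the cradle's.
- jaw (a joint): Red sprung jaw on the fork at cradle x = +45 mm: 0 closed, at most 0.9 rad. Hinged 19 mm to the cradle's +y side and 32 mm above the seat line, it slants down over the slot to a tip 14 mm above the seat line. A rod pressed straight down swings it aside (about 0.5 rad, under 10 N, rod pushed to -y); it then snaps back to 0 above the rod, which cannot be lifted out past it.
- mill: Dark wood pepper mill, 54 mm wide, 150 mm high, standing loose 90 to 110 mm beside the wand's axis. Origin: centre of its underside.
- burner: Round steel burner with snuffer lid, 100 mm wide, 75 mm high, loose. Origin: centre of its underside.
- bowls: Stack of three nested stoneware bowls, one piece, 116 mm wide, 90 mm high, loose. Origin: centre of its underside.
- forkblock: Birch fork block 60 x 90 x 70 mm with four fondue forks standing in it up to 187 mm high, loose, close beyond the cradle's +x end (165 to 185 mm from its centre). Origin: centre of its underside.

How it is judged:
On the way, in this order (a step that is already met when the one before it is completed fails the run):
1. the held wand looks at the patch, steady for a second: its line of sight within 14 mm of the patch's centre in its y and z, within 15 degrees of square, nose 30 to 100 mm away (x of patch in the frame of wand between 0.14 and 0.21 m and y of patch in the frame of wand between -0.014 and 0.014 m and z of patch in the frame of wand between -0.014 and 0.014 m and angle between the x axis of wand and the z axis of patch, either way round below 0.26 rad and linear speed of wand below 0.03 m/s and angular speed of wand below 0.2 rad/s and contact force between the fingers and wand above 1 N), for 1 s.
2. the wand, held or pushed by the fingers, swings the sprung jaw aside over the cradle (value of joint jaw above 0.25 rad and contact force between the fingers and wand above 1 N and x of wand in the frame of seat between -0.02 and 0.02 m and y of wand in the frame of seat between -0.015 and 0.015 m and z of wand in the frame of seat between -0.01 and 0.035 m), for 0.04 s.
At the end, for the whole second after the job is handed in: The wand lies at rest in both forks: its origin within 5 mm of the seat sideways and in height, within 18 mm along the cradle, in line within 5 degrees, the jaw back within 0.15 rad of closed (x of wand in the frame of seat between -0.018 and 0.018 m and y of wand in the frame of seat between -0.005 and 0.005 m and z of wand in the frame of seat between -0.005 and 0.005 m and angle between the x axis of wand and the x axis of cradle, either way round below 0.09 rad and value of joint jaw below 0.15 rad and linear speed of wand below 0.03 m/s); the robot touches nothing.
It fails at once if the wand touches the pot (contact force between wand and pot above 1.5 N).
It fails at once if the pot is moved more than 20 mm or tipped (distance of pot from where it was at the start of the episode above 0.02 m or angle between pot's own z axis and vertical above 0.3 rad).
It fails at once if the pepper mill is moved more than 20 mm or tipped (distance of mill from where it was at the start of the episode above 0.02 m or angle between mill's own z axis and vertical above 0.3 rad).
It fails at once if the burner, bowls or fork block are moved more than 20 mm or tipped (distance of any of burner, bowls, forkblock from where it was at the start of the episode above 0.02 m or angle between any of burner, bowls, forkblock's own z axis and vertical above 0.3 rad).
It also fails if it takes over 48 s, if anything falls off the work surface, if the arm or the gripper's body presses on something with over 40 N, if the wrist force passes 120 N, or if a joint passes its speed limit or range.

## Working session

There is one attempt and no reset: what is moved stays moved. The work goes in short steps, Python scripts to look and compute and a tool call to move; the robot and the scene stay as the last step left them, time stands still between calls to the robot, and variables do not carry over. Pictures are saved under pics/ and viewed, about 8 in all and at most 12, crops included, and the job is handed in when it is done.

Besides the shell and the picture viewer there is one more tool, called after "Call:" as name([rows], argument=value, ...), one row to a line, values as JSON. carry_out: Moves the arm, as the interface text tells. Its arguments: {"type":"object","properties":{"rows":{"type":"array"},"grip_force":{"type":"number"}},"required":["rows"]}

```bash
mkdir -p pics
python3 - <<'E'
from rig import monitor, optics, manip
import cv2,numpy as np
s=monitor.get_state();print({k:np.round(v,3).tolist() for k,v in s.items()}, manip.tcp_to_grasp)
for n in("top","scene"):
    im,d=optics.snapshot(n);c=optics.calibration(n);np.savez(f"{n}0.npz",im=im,d=d,**c)
    cv2.imwrite(f"pics/{n}0.png",im[:,:,::-1]);print(n,np.round(c["K"],1).tolist(),np.round(c["R"],3).tolist(),np.round(c["t"],3))
a=cv2.imread("pics/top0.png");cv2.imwrite("pics/top0b.png",cv2.resize(a,(800,600),interpolation=cv2.INTER_CUBIC))
E
```

```text
{'t': 0.0, 'joints': [1.314, 0.126, -0.041, 1.405, 0.0, 1.571], 'joint_vel': [-0.0, -0.0, 0.001, -0.0, 0.002, -0.0], 'effort': [-0.001, -43.591, 35.292, 0.017, -0.0, 0.0], 'position': [0.133, 0.507, 0.231], 'tool_rot': [[0.254, -0.0, -0.967], [0.967, -0.002, 0.254], [-0.002, -1.0, 0.0]], 'ft_force': [-0.074, 0.558, 0.494], 'wrist_torque': [-0.004, 0.037, 0.013], 'gripper_width': 0.086} 0.0187
top [[486.0, 0.0, 257.1], [0.0, 486.0, 191.5], [0.0, 0.0, 1.0]] [[0.027, -1.0, 0.011], [-0.994, -0.028, -0.101], [0.101, -0.008, -0.995]] [-0.034  0.544  1.278]
scene [[377.0, 0.0, 252.1], [0.0, 377.0, 192.3], [0.0, 0.0, 1.0]] [[-0.309, 0.951, 0.016], [0.663, 0.227, -0.713], [-0.682, -0.21, -0.701]] [ 0.163 -0.298  1.26 ]
```

View pics/top0b.png

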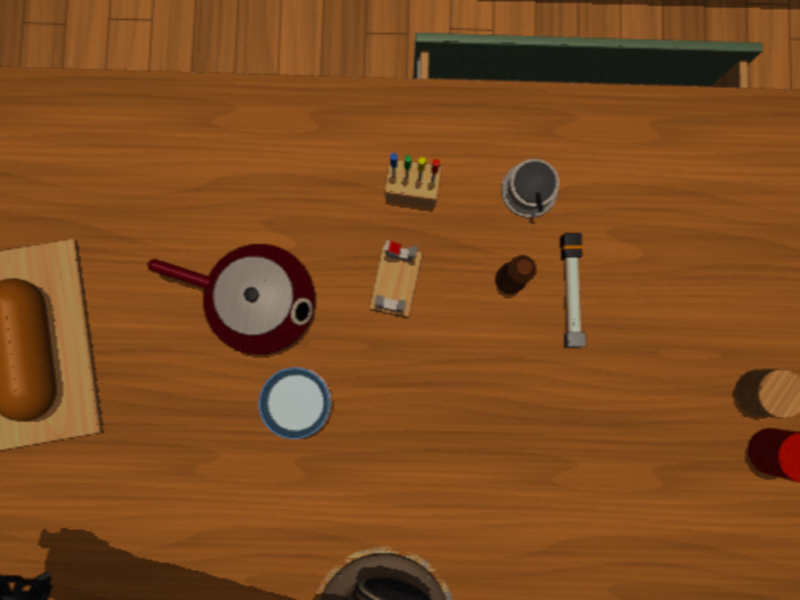

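View pics/scene0.png

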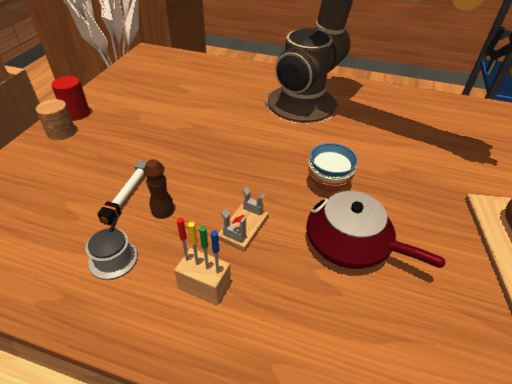

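```bash
cat > h.py <<'E'
import numpy as np,cv2
def load(f):
    z=np.load(f);return z["im"],z["d"],dict(K=z["K"],R=z["R"],t=z["t"])
def cloud(d,c):
    v,u=np.mgrid[:d.shape[0],:d.shape[1]]
    K=c["K"];P=np.stack([(u-K[0,2])/K[0,0]*d,(v-K[1,2])/K[1,1]*d,d],-1)
    return (P-c["t"])@c["R"]
def plane(u,v,z,c):
    r=c["R"].T@np.linalg.solve(c["K"],[u,v,1.]);o=-c["R"].T@c["t"];return o+r*(z-o[2])/r[2]
E
python3 - <<'E'
from h import *
im,d,c=load("top0.npz");P=cloud(d,c);ok=d>0
s=.64
def reg(x0,y0,x1,y1):
    m=np.zeros(d.shape,bool);m[int(y0*s):int(y1*s),int(x0*s):int(x1*s)]=1;return m&ok
hsv=cv2.cvtColor(im,cv2.COLOR_RGB2HSV)
z=P[...,2]
print("table z",np.median(z[reg(450,400,700,550)]))
def st(n,m):
    q=P[m];print(n,m.sum(),"mean",q.mean(0).round(4),"min",q.min(0).round(3),"max",q.max(0).round(3))
w=reg(545,215,605,360)&(z>.006)
st("wand",w); 
r=w&(hsv[...,1]<70)&(hsv[...,2]>150);st("rod",r)
q=P[w];mu=q[:,:2].mean(0);U,S,V=np.linalg.svd(q[:,:2]-mu,full_matrices=False);a=V[0]*np.sign(V[0,0]);t=(q[:,:2]-mu)@a
print("axis",a,"ends",t.min(),t.max(),"c",mu)
q=P[r];mu=q[:,:2].mean(0);U,S,V=np.linalg.svd(q[:,:2]-mu,full_matrices=False);a=V[0]*np.sign(V[0,0]);t=(q[:,:2]-mu)@a
print("rod axis",a,"ends",t.min(),t.max(),"c",mu)
st("mill",reg(490,245,540,300)&(z>.1))
st("burner",reg(495,150,565,225)&(z>.05))
st("bowls",reg(250,360,340,445)&(z>.08))
st("fb",reg(380,150,445,215)&(z>.06)&(z<.078))
st("pot>.085",reg(195,235,320,360)&(z>.085)&(z<.1));st("knob",reg(195,235,320,360)&(z>.11))
rim=reg(285,290,325,335)&(z>.04)&(hsv[...,1]<60)&(hsv[...,2]>140);st("rim?",rim)
for n,b in(("plain",(368,285,420,320)),("jaw",(380,235,425,275))):
    st(n,reg(*b)&(z>.06))
foot=reg(365,235,425,322)&(z>.014)&(z<.026);st("foot",foot)
pts=P[foot][:,:2].astype(np.float32);print("footrect",cv2.minAreaRect(pts*1000))
# wide fork pts
cv2.imwrite("pics/crop1.png",cv2.resize(im[140:210,170:400][:,:,::-1],None,fx=3.4,fy=3.4,interpolation=cv2.INTER_CUBIC))
E
```

```text
table z 0.0004784164823467181
wand 820 mean [ 0.5738 -0.3133  0.0258] min [ 0.453 -0.371  0.006] max [ 0.706 -0.266  0.038]
rod 265 mean [ 0.5623 -0.3138  0.027 ] min [ 0.5   -0.324  0.018] max [ 0.625 -0.305  0.033]
axis [0.99947148 0.0325078 ] ends -0.12164937103106237 0.13237812594445428 c [ 0.57375554 -0.31334776]
rod axis [0.99909722 0.04248235] ends -0.06244245944895741 0.06269551946975269 c [ 0.56229206 -0.3137932 ]
mill 281 mean [ 0.5862 -0.2049  0.1394] min [ 0.567 -0.23   0.1  ] max [ 0.611 -0.186  0.157]
burner 747 mean [ 0.7463 -0.2387  0.0646] min [ 0.694 -0.281  0.052] max [ 0.79  -0.199  0.08 ]
bowls 393 mean [0.3648 0.1561 0.0872] min [0.309 0.094 0.08 ] max [0.423 0.208 0.096]
fb 616 mean [ 0.7396 -0.0315  0.0705] min [ 0.711 -0.078  0.06 ] max [0.78  0.014 0.078]
pot>.085 1132 mean [0.5342 0.2205 0.0954] min [0.468 0.151 0.085] max [0.606 0.292 0.1  ]
knob 76 mean [0.5365 0.2237 0.1167] min [0.508 0.213 0.11 ] max [0.548 0.24  0.126]
rim? 51 mean [0.5328 0.1695 0.0974] min [0.51  0.165 0.092] max [0.549 0.174 0.104]
plain 69 mean [5.339e-01 4.000e-04 7.670e-02] min [ 0.523 -0.026  0.064] max [0.545 0.026 0.086]
jaw 108 mean [ 0.6227 -0.0119  0.0863] min [ 0.612 -0.041  0.068] max [0.635 0.011 0.098]
foot 791 mean [ 0.5771 -0.0078  0.0204] min [ 0.517 -0.051  0.014] max [0.639 0.036 0.026]
footrect ((577.90185546875, -7.163017272949219), (69.84538269042969, 115.09366607666016), 79.75880432128906)
```

View pics/crop1.png

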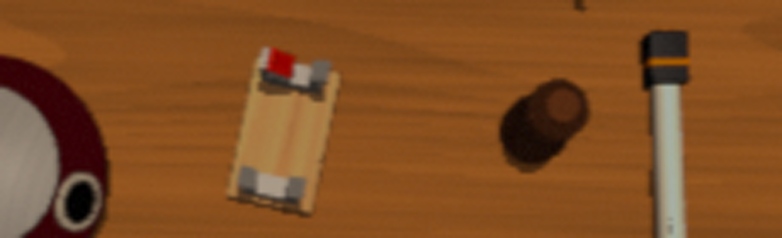

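```bash
cat >> h.py <<'E'
def go(x,y,z,hd=None):
    """shift/turn in tool axes to TCP x,y,z with tool-x heading hd (deg)"""
    from rig import monitor
    s=monitor.get_state();R=np.array(s["tool_rot"]);p=np.array(s["position"])
    h=np.degrees(np.arctan2(R[1,0],R[0,0]))
    tr=R.T@(np.array([x,y,z])-p)
    tu=0 if hd is None else -np.radians((hd-h+180)%360-180)
    print("t",round(s["t"],2),"pos",p.round(4),"hd",round(h,1),"w",round(s["gripper_width"],4),"q",np.round(s["joints"],2),"F",np.round(s["ft_force"],1),"-> travel",tr.round(4),"turn",round(tu,3))
E
python3 - <<'E'
from h import *
im,d,c=load("top0.npz")
pt=plane(192.9,199.4,.069,c);ax=np.array([.5355,.222]);print("patch",pt,np.linalg.norm(pt[:2]-ax),np.degrees(np.arctan2(*(pt[:2]-ax)[::-1])))
go(.514,-.316,.16,92.4)
E
```

```text
patch [0.5147434  0.14779629 0.069     ] 0.07705210045191549 -105.62760961623822
t 0.1 pos [0.1333 0.5074 0.2306] hd 75.3 w 0.085 q [ 1.31  0.13 -0.04  1.41 -0.    1.57] F [ 0.1  0.6 -0.5] -> travel [-0.6996  0.0716 -0.5774] turn -0.299
```

Call:
carry_out([
  {"travel":[-0.05,0,-0.04],"turn":0,"gripper":1},
  {"travel":[-0.1,0,-0.08],"turn":0,"gripper":1},
  {"travel":[-0.15,0,-0.12],"turn":0,"gripper":1},
  {"travel":[-0.2,0,-0.16],"turn":0,"gripper":1},
  {"travel":[-0.25,0,-0.2],"turn":0,"gripper":1},
])

```text
t: 0.72
position: [0.2603, 0.2203, 0.2311]
tool_rot: [[0.253, 0.0, -0.967], [0.967, -0.0, 0.253], [0.0, -1.0, -0.0]]
ft_force: [1.1, -0.4, 0.7]
gripper_width: 0.0854
```

```bash
python3 -c "
from h import *
go(.514,-.316,.16,92.4)"
```

```text
t 0.72 pos [0.2603 0.2203 0.2311] hd 75.3 w 0.0854 q [ 0.7  -0.22 -0.37  1.42 -0.    0.96] F [ 1.1 -0.4  0.7] -> travel [-0.4547  0.0712 -0.3811] turn -0.298
```

Call:
carry_out([
  {"travel":[-0.045,0,-0.038],"turn":-0.05,"gripper":1},
  {"travel":[-0.09,0,-0.076],"turn":-0.1,"gripper":1},
  {"travel":[-0.136,0,-0.114],"turn":-0.15,"gripper":1},
  {"travel":[-0.18,0,-0.152],"turn":-0.2,"gripper":1},
  {"travel":[-0.227,0.0,-0.19],"turn":-0.298,"gripper":1},
])

```text
t: 1.35
position: [0.3866, -0.0476, 0.2312]
tool_rot: [[-0.044, 0.0, -0.999], [0.999, 0.0, -0.044], [0.0, -1.0, -0.0]]
ft_force: [1.2, 0.4, -0.4]
gripper_width: 0.0855
```

```bash
python3 -c "
from h import *
go(.514,-.316,.16,92.4)"
```

```text
t 1.35 pos [ 0.3866 -0.0476  0.2312] hd 92.5 w 0.0855 q [-0.12 -0.13 -0.3   1.41  0.   -0.17] F [ 1.2  0.4 -0.4] -> travel [-0.2737  0.0712 -0.1155] turn 0.002
```

Call:
carry_out([
  {"travel":[-0.055,0.01,-0.023],"turn":0,"gripper":1},
  {"travel":[-0.11,0.025,-0.046],"turn":0,"gripper":1},
  {"travel":[-0.165,0.04,-0.069],"turn":0,"gripper":1},
  {"travel":[-0.22,0.055,-0.092],"turn":0,"gripper":1},
  {"travel":[-0.274,0.071,-0.115],"turn":0,"gripper":1},
])

```text
t: 1.98
position: [0.5129, -0.3166, 0.1594]
tool_rot: [[-0.041, -0.0, -0.999], [0.999, 0.0, -0.041], [0.0, -1.0, 0.0]]
ft_force: [-0.1, 0.3, 0.2]
gripper_width: 0.0853
```

Run:
```python
from h import *
from rig import optics,monitor
go(.514,-.316,.006,92.4)
c=optics.calibration("wrist");im,d=optics.snapshot("wrist");np.savez("w1.npz",im=im,d=d,**c)
cv2.imwrite("pics/w1.png",im[:,:,::-1])
P=cloud(d,c);hsv=cv2.cvtColor(im,cv2.COLOR_RGB2HSV);z=P[...,2]
w=(d>0)&(hsv[...,1]<70)&(hsv[...,2]>150)&(z>.012)&(z<.035)
q=P[w];print(w.sum(),q.mean(0),q.min(0),q.max(0))
m=q[:,:2].mean(0);V=np.linalg.svd(q[:,:2]-m,full_matrices=False)[2][0];print(m,V)
```

```text
t 1.98 pos [ 0.5129 -0.3166  0.1594] hd 92.3 w 0.0853 q [-0.55  0.28 -0.    1.29  0.   -0.59] F [-0.1  0.3  0.2] -> travel [ 0.0005  0.1534 -0.0012] turn -0.001
946 [ 0.5752289  -0.31738122  0.02485648] [ 0.52439854 -0.32733027  0.01320783] [ 0.62602681 -0.3063219   0.02850749]
[ 0.5752289  -0.31738122] [0.99962644 0.02733099]
```

View pics/w1.png

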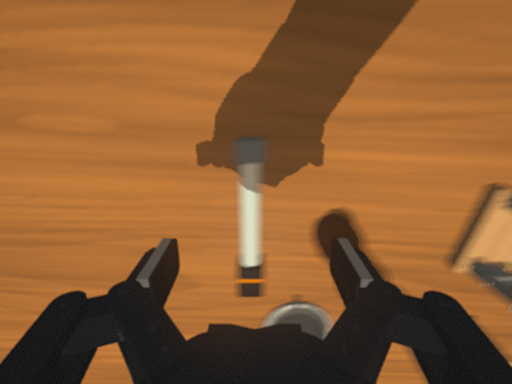

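Call:
carry_out([
  {"travel":[-0.001,0.05,0.001],"turn":0,"gripper":1},
  {"travel":[-0.002,0.1,0.001],"turn":0,"gripper":1},
  {"travel":[-0.002,0.14,0.001],"turn":0,"gripper":1},
  {"travel":[-0.002,0.153,0.001],"turn":0,"gripper":1},
  {"travel":[-0.002,0.153,0.001],"turn":0,"gripper":0},
])

```text
t: 2.65
position: [0.5113, -0.3165, 0.007]
tool_rot: [[-0.041, -0.001, -0.999], [0.999, 0.001, -0.041], [0.001, -1.0, 0.001]]
ft_force: [0.1, 0.5, 0.3]
gripper_width: 0.07
```

Call:
carry_out([
  {"travel":[0,0,0],"turn":0,"gripper":-0.3},
  {"travel":[0,0,0],"turn":0,"gripper":-1},
  {"travel":[0,0,0],"turn":0,"gripper":-1},
  {"travel":[0,0,0],"turn":0,"gripper":-1},
  {"travel":[0,0,0],"turn":0,"gripper":-1},
], grip_force=20)

```text
t: 3.28
position: [0.5124, -0.3172, 0.0089]
tool_rot: [[-0.041, 0.002, -0.999], [0.999, -0.001, -0.041], [-0.001, -1.0, -0.002]]
ft_force: [-0.8, 0.8, 5.2]
gripper_width: 0.0214
```

Call:
carry_out([
  {"travel":[0,-0.03,0],"turn":0,"gripper":-1},
  {"travel":[0,-0.07,0],"turn":0,"gripper":-1},
  {"travel":[0,-0.12,0],"turn":0,"gripper":-1},
  {"travel":[0,-0.17,0],"turn":0,"gripper":-1},
  {"travel":[0,-0.2,0],"turn":0,"gripper":-1},
], grip_force=20)

```text
t: 3.9
position: [0.5119, -0.317, 0.2103]
tool_rot: [[-0.041, 0.003, -0.999], [0.999, -0.002, -0.041], [-0.002, -1.0, -0.002]]
ft_force: [0.2, -0.3, -1.5]
gripper_width: 0.021
```

```bash
cat >> h.py <<'E'
def rodfit(tag,box=None,zmin=.03):
    """fit the white rod in scene+wrist clouds: axis, ends"""
    from rig import optics,monitor
    p=np.array(monitor.get_state()["position"])
    for n in("scene","top","wrist"):
        c=optics.calibration(n);im,d=optics.snapshot(n);np.savez(f"{n}{tag}.npz",im=im,d=d,**c)
        P=cloud(d,c);hsv=cv2.cvtColor(im,cv2.COLOR_RGB2HSV)
        near=(d>0)&(np.linalg.norm(P-(p+[0,0,.02]),axis=-1)<.25)
        w=near&(hsv[...,1]<70)&(hsv[...,2]>130)&(P[...,2]>zmin)
        w=w.astype(np.uint8);k,L,S,_=cv2.connectedComponentsWithStats(w)
        if k<2: print(n,"none");continue
        q=P[L==1+np.argmax(S[1:,4])];m=q.mean(0);V=np.linalg.svd(q-m,full_matrices=False)[2][0];t=(q-m)@V
        print(n,len(q),"m",m.round(4),"dir",V.round(3),"elev",round(np.degrees(np.arcsin(V[2])),1),"hd",round(np.degrees(np.arctan2(V[1],V[0])),1),"ends",(m+V*np.percentile(t,1)).round(3),(m+V*np.percentile(t,99)).round(3))
E
python3 - <<'E'
from h import *
go(.4,-.2,.2)
rodfit("A")
a=cv2.resize(np.load("sceneA.npz")["im"][100:300,0:260][:,:,::-1],None,fx=2,fy=2);b=np.load("wristA.npz")["im"][:,:,::-1]
b=cv2.resize(b,(266,200));o=np.zeros((400,786,3),np.uint8);o[:,:520]=a;o[:200,520:]=b;cv2.imwrite("pics/A.png",o)
E
```

```text
t 3.9 pos [ 0.5119 -0.317   0.2103] hd 92.4 w 0.021 q [-0.55  0.27  0.09  1.39 -0.   -0.6 ] F [ 0.2 -0.3 -1.5] -> travel [0.1215 0.0098 0.107 ] turn 0
scene 307 m [ 0.5766 -0.3073  0.2246] dir [ 0.998  0.06  -0.   ] elev -0.0 hd 3.5 ends [ 0.522 -0.311  0.225] [ 0.628 -0.304  0.225]
top 277 m [ 0.5857 -0.3122  0.2311] dir [-1.    -0.027  0.006] elev 0.4 hd -178.4 ends [ 0.625 -0.311  0.231] [ 0.545 -0.313  0.231]
wrist 3215 m [ 0.5271 -0.3166  0.2279] dir [ 0.997  0.045 -0.062] elev -3.6 hd 2.6 ends [ 0.496 -0.318  0.23 ] [ 0.562 -0.315  0.226]
```

View pics/A.png

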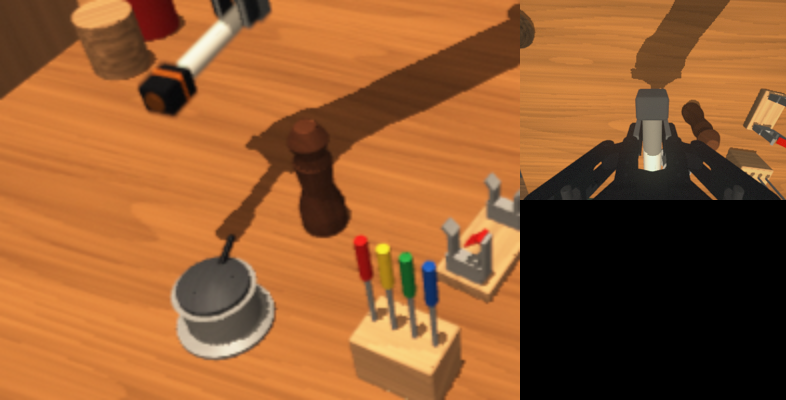

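Call:
carry_out([
  {"travel":[0,0.04,0.02],"turn":0,"gripper":-1},
  {"travel":[0,0.09,0.04],"turn":0,"gripper":-1},
  {"travel":[0,0.112,0.04],"turn":0,"gripper":-1},
  {"travel":[0,0.112,0.04],"turn":0,"gripper":-0.52},
  {"travel":[0,0.112,0.04],"turn":0,"gripper":-0.5},
], grip_force=20)

```text
t: 4.68
position: [0.4718, -0.3184, 0.0955]
tool_rot: [[-0.041, -0.0, -0.999], [0.999, -0.0, -0.041], [-0.0, -1.0, 0.0]]
ft_force: [-0.4, -0.5, -0.8]
gripper_width: 0.0212
```

Run:
```python
from h import *
go(.4,-.2,.2)
rodfit("B")
```

```text
t 4.67 pos [ 0.4718 -0.3184  0.0955] hd 92.4 w 0.0212 q [-0.59  0.24 -0.2   1.13 -0.   -0.63] F [-0.4 -0.5 -0.8] -> travel [ 0.1213 -0.1045  0.0669] turn 0
scene 243 m [ 0.5337 -0.311   0.1103] dir [ 0.999  0.044 -0.024] elev -1.4 hd 2.5 ends [ 0.477 -0.313  0.112] [ 0.578 -0.309  0.109]
top 227 m [ 0.5456 -0.3137  0.1118] dir [-0.999 -0.046  0.015] elev 0.9 hd -177.3 ends [ 0.586 -0.312  0.111] [ 0.505 -0.316  0.112]
wrist 3226 m [ 0.4865 -0.318   0.1129] dir [ 0.997  0.043 -0.065] elev -3.7 hd 2.4 ends [ 0.456 -0.319  0.115] [ 0.522 -0.316  0.111]
```

Call:
carry_out([
  {"travel":[0,0,0],"turn":0,"gripper":-0.495},
  {"travel":[0,0,0],"turn":0,"gripper":-0.49},
  {"travel":[0,0,0],"turn":0,"gripper":-0.49},
  {"travel":[0,0,0],"turn":0,"gripper":-0.485},
  {"travel":[0,0,0],"turn":0,"gripper":-0.485},
], grip_force=20)

```text
t: 5.45
position: [0.4717, -0.3184, 0.0955]
tool_rot: [[-0.041, 0.0, -0.999], [0.999, -0.0, -0.041], [-0.0, -1.0, -0.0]]
ft_force: [0.4, 0.0, 0.2]
gripper_width: 0.0219
```

Run:
```python
from h import *
go(.4,-.2,.2)
rodfit("C")
```

```text
t 5.45 pos [ 0.4717 -0.3184  0.0955] hd 92.4 w 0.0219 q [-0.59  0.24 -0.2   1.13  0.   -0.63] F [0.4 0.  0.2] -> travel [ 0.1213 -0.1046  0.0667] turn 0
scene none
top 2 m [ 0.5172 -0.3173  0.0323] dir [-0.623 -0.732 -0.275] elev -15.9 hd -130.4 ends [ 0.518 -0.316  0.033] [ 0.516 -0.319  0.032]
wrist none
```

Run:
```python
from h import *
for n in("scene","top","wrist"):
    im,d,c=load(n+"C.npz");P=cloud(d,c);hsv=cv2.cvtColor(im,cv2.COLOR_RGB2HSV)
    w=(d>0)&(hsv[...,1]<70)&(hsv[...,2]>130)&(P[...,2]>.008)&(abs(P[...,0]-.53)<.17)&(abs(P[...,1]+.32)<.1)&(P[...,2]<.1)
    q=P[w]
    if len(q)<20: print(n,len(q));continue
    m=q.mean(0);V=np.linalg.svd(q-m,full_matrices=False)[2][0];t=(q-m)@V
    print(n,len(q),m.round(4),V.round(3),(m+V*np.percentile(t,1)).round(3),(m+V*np.percentile(t,99)).round(3))
a=cv2.resize(load("sceneC.npz")[0][100:300,0:260][:,:,::-1],None,fx=2,fy=2);b=load("wristC.npz")[0][:,:,::-1]
b=cv2.resize(b,(266,200));o=np.zeros((400,786,3),np.uint8);o[:,:520]=a;o[:200,520:]=b
t=load("topC.npz")[0][130:240,300:420][:,:,::-1];o[200:,520:738]=cv2.resize(t,(218,200));cv2.imwrite("pics/C.png",o)
```

```text
scene 161 [ 0.4888 -0.314   0.0253] [ 0.999  0.045 -0.008] [ 0.416 -0.317  0.026] [ 0.537 -0.312  0.025]
top 126 [ 0.5199 -0.3151  0.0256] [-1.    -0.025  0.003] [ 0.543 -0.315  0.026] [ 0.495 -0.316  0.026]
wrist 3122 [ 0.4717 -0.3184  0.025 ] [ 0.999  0.041 -0.005] [ 0.413 -0.321  0.025] [ 0.54  -0.316  0.025]
```

View pics/C.png

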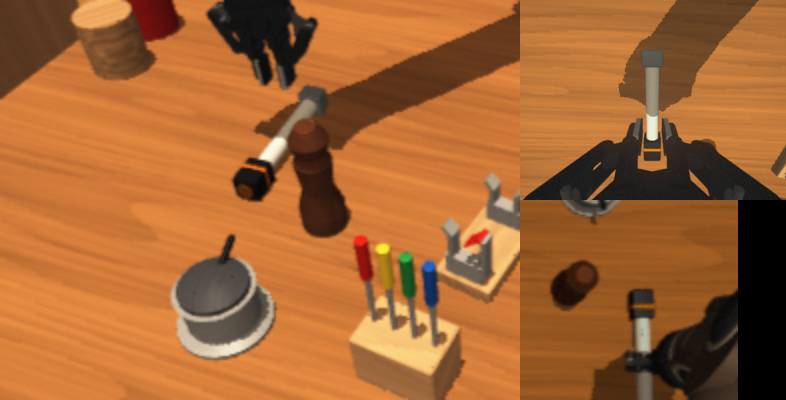

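Call:
carry_out([
  {"travel":[0,0,0.03],"turn":0,"gripper":0.3},
  {"travel":[0,0,0.045],"turn":0,"gripper":0.3},
  {"travel":[0,0.04,0.045],"turn":0,"gripper":0.3},
  {"travel":[0,0.075,0.045],"turn":0,"gripper":0.3},
  {"travel":[0,0.088,0.045],"turn":0,"gripper":0.3},
], grip_force=20)

```text
t: 6.22
position: [0.4255, -0.3195, 0.0056]
tool_rot: [[-0.041, -0.002, -0.999], [0.999, 0.002, -0.041], [0.002, -1.0, 0.002]]
ft_force: [-0.6, 1.0, 0.7]
gripper_width: 0.0559
```

Call:
carry_out([
  {"travel":[0,0,0],"turn":0,"gripper":-0.49},
  {"travel":[0,0,0],"turn":0,"gripper":-0.49},
  {"travel":[0,0,0],"turn":0,"gripper":-0.49},
  {"travel":[0,0,0],"turn":0,"gripper":-0.49},
  {"travel":[0,0,0],"turn":0,"gripper":-0.49},
], grip_force=20)

```text
t: 6.85
position: [0.4275, -0.3208, 0.0084]
tool_rot: [[-0.041, 0.002, -0.999], [0.999, -0.001, -0.041], [-0.002, -1.0, -0.002]]
ft_force: [0.9, -0.2, 4.4]
gripper_width: 0.0219
```

Call:
carry_out([
  {"travel":[0,-0.012,0],"turn":0,"gripper":-0.49},
  {"travel":[0,-0.024,-0.001],"turn":0,"gripper":-0.49},
  {"travel":[0,-0.036,-0.003],"turn":0,"gripper":-0.49},
  {"travel":[0,-0.048,-0.006],"turn":0,"gripper":-0.49},
  {"travel":[0,-0.06,-0.01],"turn":0,"gripper":-0.49},
], grip_force=20)

```text
t: 7.48
position: [0.4368, -0.3198, 0.0681]
tool_rot: [[-0.041, -0.0, -0.999], [0.999, -0.0, -0.041], [-0.0, -1.0, 0.0]]
ft_force: [0.3, -0.4, -1.5]
gripper_width: 0.0218
```

Run:
```python
from h import *
go(.4,-.2,.2)
rodfit("D",zmin=.012)
```

```text
t 7.47 pos [ 0.4368 -0.3198  0.0681] hd 92.4 w 0.0218 q [-0.63  0.21 -0.31  1.06 -0.   -0.67] F [ 0.3 -0.4 -1.5] -> travel [ 0.1212 -0.1319  0.0318] turn 0
scene 297 m [ 0.4935 -0.3137  0.0592] dir [ 0.925  0.053 -0.375] elev -22.0 hd 3.3 ends [ 0.435 -0.317  0.083] [ 0.542 -0.311  0.04 ]
top 184 m [ 0.5072 -0.3157  0.0565] dir [-0.923 -0.04   0.383] elev 22.5 hd -177.5 ends [ 0.546 -0.314  0.04 ] [ 0.471 -0.317  0.071]
wrist 2429 m [ 0.4702 -0.3189  0.0692] dir [ 0.908  0.033 -0.417] elev -24.7 hd 2.1 ends [ 0.428 -0.32   0.089] [ 0.53  -0.317  0.042]
```

Call:
carry_out([
  {"travel":[0,-0.01,-0.005],"turn":0,"gripper":-0.49},
  {"travel":[0,-0.02,-0.01],"turn":0,"gripper":-0.49},
  {"travel":[0,-0.031,-0.016],"turn":0,"gripper":-0.49},
  {"travel":[0,-0.031,-0.016],"turn":0,"gripper":-1},
  {"travel":[0,-0.031,-0.016],"turn":0,"gripper":-1},
], grip_force=45)

```text
t: 8.25
position: [0.4526, -0.3192, 0.0982]
tool_rot: [[-0.041, -0.0, -0.999], [0.999, -0.0, -0.041], [-0.0, -1.0, 0.0]]
ft_force: [0.1, 0.4, -1.8]
gripper_width: 0.0193
```

Call:
carry_out([
  {"travel":[0,-0.03,0],"turn":0,"gripper":-1},
  {"travel":[0,-0.07,0],"turn":0,"gripper":-1},
  {"travel":[0,-0.11,0],"turn":0,"gripper":-1},
  {"travel":[0,-0.14,0],"turn":0,"gripper":-1},
  {"travel":[0,-0.15,0],"turn":0,"gripper":-1},
], grip_force=45)

```text
t: 8.88
position: [0.4529, -0.3195, 0.2497]
tool_rot: [[-0.041, 0.002, -0.999], [0.999, -0.001, -0.041], [-0.001, -1.0, -0.002]]
ft_force: [0.3, 0.3, -1.8]
gripper_width: 0.02
```

Run:
```python
from h import *
go(.4,-.2,.2)
rodfit("E",zmin=.012)
```

```text
t 8.88 pos [ 0.4529 -0.3195  0.2497] hd 92.4 w 0.02 q [-0.61  0.18  0.07  1.45 -0.   -0.66] F [ 0.3  0.3 -1.8] -> travel [0.1216 0.0495 0.048 ] turn 0
scene 383 m [ 0.5024 -0.3137  0.2246] dir [ 0.816  0.055 -0.576] elev -35.1 hd 3.9 ends [ 0.452 -0.317  0.261] [ 0.543 -0.311  0.196]
top 187 m [ 0.5143 -0.3152  0.2194] dir [-0.82  -0.032  0.572] elev 34.9 hd -177.7 ends [ 0.545 -0.314  0.198] [ 0.482 -0.316  0.242]
wrist 1254 m [ 0.4881 -0.3179  0.2326] dir [ 0.812  0.029 -0.583] elev -35.7 hd 2.1 ends [ 0.447 -0.319  0.262] [ 0.543 -0.316  0.193]
```

Call:
carry_out([
  {"travel":[0,-0.02,0.02],"turn":0,"gripper":-1},
  {"travel":[0,-0.045,0.04],"turn":-0.1,"gripper":-1},
  {"travel":[0,-0.05,0.05],"turn":-0.26,"gripper":-1},
  {"travel":[0.03,-0.05,0.05],"turn":-0.42,"gripper":-1},
  {"travel":[0.06,-0.05,0.05],"turn":-0.58,"gripper":-1},
], grip_force=45)

```text
t: 9.65
position: [0.3995, -0.2606, 0.2963]
tool_rot: [[-0.585, -0.003, -0.811], [0.811, 0.002, -0.585], [0.003, -1.0, 0.001]]
ft_force: [0.6, 0.0, -1.8]
gripper_width: 0.0195
```

```bash
python3 -c "
from h import *
go(.4613,-.0369,.215,164)"
```

```text
t 9.65 pos [ 0.3995 -0.2606  0.2963] hd 125.8 w 0.0195 q [-0.58  0.05  0.02  1.54  0.   -1.2 ] F [ 0.6  0.  -1.8] -> travel [ 0.145   0.0815 -0.1811] turn -0.666
```

Call:
carry_out([
  {"travel":[0.03,0,-0.035],"turn":-0.13,"gripper":-1},
  {"travel":[0.06,0.01,-0.075],"turn":-0.27,"gripper":-1},
  {"travel":[0.09,0.03,-0.115],"turn":-0.4,"gripper":-1},
  {"travel":[0.12,0.05,-0.15],"turn":-0.54,"gripper":-1},
  {"travel":[0.143,0.07,-0.18],"turn":-0.666,"gripper":-1},
], grip_force=45)

```text
t: 10.28
position: [0.4627, -0.0384, 0.2258]
tool_rot: [[-0.961, -0.003, -0.275], [0.275, 0.0, -0.961], [0.003, -1.0, 0.001]]
ft_force: [1.6, 0.3, -1.4]
gripper_width: 0.0196
```

Run:
```python
from h import *
go(.4666,-.0191,.190,164)
rodfit("F",zmin=.12)
im,d,c=load("sceneF.npz")
cv2.imwrite("pics/F.png",cv2.resize(im[100:280,200:460][:,:,::-1],None,fx=3,fy=3,interpolation=cv2.INTER_CUBIC))
```

```text
t 10.28 pos [ 0.4627 -0.0384  0.2258] hd 164.0 w 0.0196 q [-0.08  0.01 -0.17  1.39 -0.   -1.38] F [ 1.6  0.3 -1.4] -> travel [ 0.0014  0.0358 -0.0197] turn 0.001
scene 396 m [0.482  0.0055 0.2005] dir [ 0.194  0.786 -0.587] elev -36.0 hd 76.1 ends [ 0.472 -0.036  0.231] [0.492 0.044 0.172]
top 18 m [0.4861 0.0506 0.1727] dir [-0.947 -0.054  0.315] elev 18.4 hd -176.7 ends [0.494 0.051 0.17 ] [0.48  0.05  0.175]
wrist 1264 m [ 0.4699 -0.0031  0.2095] dir [ 0.224  0.782 -0.581] elev -35.5 hd 74.0 ends [ 0.459 -0.042  0.238] [0.485 0.051 0.169]
```

View pics/F.png

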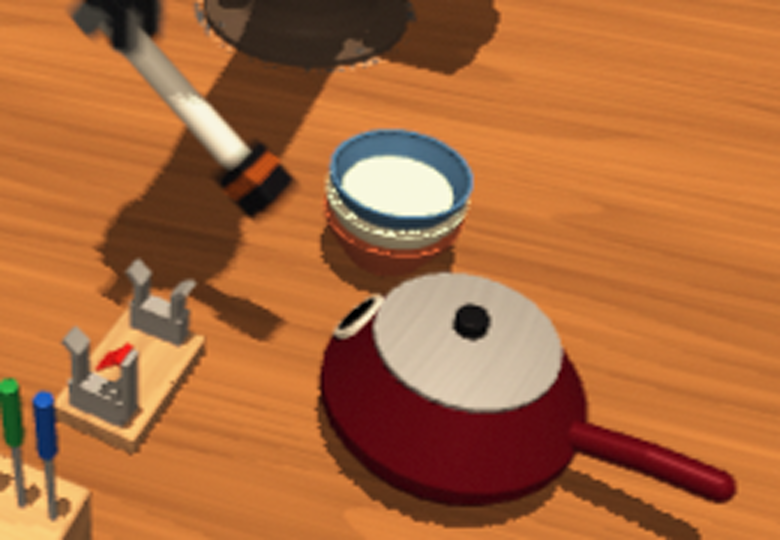

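Run:
```python
from h import *
im,d,c=load("sceneF.npz");print("patch scene",plane(319.3,205.3,.069,c))
P=cloud(d,c);print("depth at patch",P[204:207,318:321].reshape(-1,3).mean(0))
pa=np.array([.514,.146,.069]);pp=np.array([.4627,-.0384,.2258])
for o,dr in((np.array([.4687,-.0058,.1978]),np.array([.224,.782,-.581])),(np.array([.477,-.013,.2007]),np.array([.194,.786,-.587]))):
    t=pa-dr*.17-(o-pp);print("TCP target",t.round(4))
go(.4666,-.0191,.190,164)
```

```text
patch scene [0.51605265 0.14986969 0.069     ]
depth at patch [0.52031401 0.14928755 0.07401067]
TCP target [ 0.4699 -0.0195  0.1958]
TCP target [ 0.4667 -0.013   0.1939]
t 10.43 pos [ 0.4621 -0.0387  0.2254] hd 163.9 w 0.0198 q [-0.08  0.01 -0.17  1.39 -0.   -1.37] F [ 0.4  0.4 -2.4] -> travel [ 0.001   0.0354 -0.0201] turn -0.001
```

Call:
carry_out([
  {"travel":[0,0.01,-0.008],"turn":0,"gripper":-1},
  {"travel":[0,0.02,-0.015],"turn":0,"gripper":-1},
  {"travel":[0,0.031,-0.0235],"turn":0,"gripper":-1},
  {"travel":[0,0.031,-0.0235],"turn":0,"gripper":-1},
  {"travel":[0,0.031,-0.0235],"turn":0,"gripper":-1},
], grip_force=45)

```text
t: 11.05
position: [0.4699, -0.0178, 0.1974]
tool_rot: [[-0.96, 0.0, -0.28], [0.28, -0.0, -0.96], [-0.0, -1.0, 0.0]]
ft_force: [0.5, -0.1, -2.3]
gripper_width: 0.0197
```

Run:
```python
from h import *
go(.4685,-.016,.194,164)
rodfit("G",zmin=.1)
ims,d,c=load("sceneG.npz");a=cv2.resize(ims[120:240,200:400][:,:,::-1],(800,480),interpolation=cv2.INTER_CUBIC);cv2.imwrite("pics/G.png",a)
P=cloud(d,c);hsv=cv2.cvtColor(ims,cv2.COLOR_RGB2HSV)
pa=np.array([.515,.147,.07])
k=(hsv[...,0]<15)&(hsv[...,1]>150)&(hsv[...,2]>90)&(np.linalg.norm(P-pa-[-.03,-.09,.06],axis=-1)<.07)&(P[...,2]>.09)
print("band",k.sum(),P[k].mean(0))
```

```text
t 11.05 pos [ 0.4699 -0.0178  0.1974] hd 163.7 w 0.0197 q [-0.04  0.02 -0.22  1.32 -0.   -1.32] F [ 0.5 -0.1 -2.3] -> travel [ 0.0018  0.0034 -0.0013] turn -0.004
scene 387 m [0.4896 0.0297 0.17  ] dir [ 0.223  0.787 -0.575] elev -35.1 hd 74.2 ends [ 0.478 -0.012  0.201] [0.5   0.067 0.142]
top 117 m [0.5295 0.1871 0.1023] dir [-0.981  0.192 -0.013] elev -0.8 hd 169.0 ends [0.56  0.181 0.103] [0.5   0.193 0.102]
wrist 1235 m [0.4787 0.0166 0.1828] dir [ 0.235  0.777 -0.584] elev -35.7 hd 73.2 ends [ 0.467 -0.022  0.212] [0.495 0.07  0.143]
band 86 [0.50456724 0.08781028 0.13173248]
```

View pics/G.png

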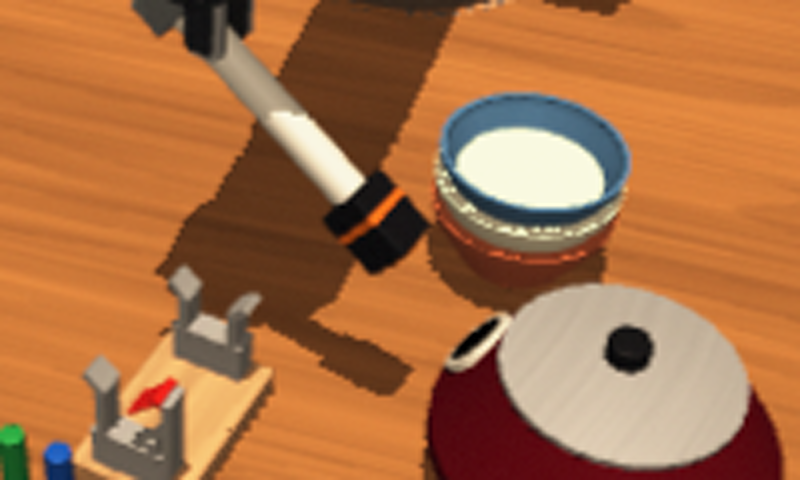

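Call:
carry_out([
  {"travel":[0.002,0.002,0],"turn":0,"gripper":-1},
  {"travel":[0.002,0.002,0],"turn":0,"gripper":-1},
  {"travel":[0.002,0.002,0],"turn":0,"gripper":-1},
  {"travel":[0.002,0.002,0],"turn":0,"gripper":-1},
  {"travel":[0.002,0.002,0],"turn":0,"gripper":-1},
], grip_force=45)

```text
t: 11.82
position: [0.468, -0.0171, 0.1953]
tool_rot: [[-0.96, 0.0, -0.28], [0.28, -0.0, -0.96], [-0.0, -1.0, -0.0]]
ft_force: [0.6, 0.4, -0.8]
gripper_width: 0.0196
```

Call:
carry_out([
  {"travel":[0,0,0],"turn":0,"gripper":-1},
  {"travel":[0,0,0],"turn":0,"gripper":-1},
  {"travel":[0,0,0],"turn":0,"gripper":-1},
  {"travel":[0,0,0],"turn":0,"gripper":-1},
  {"travel":[0,0,0],"turn":0,"gripper":-1},
], grip_force=45)

```text
t: 12.45
position: [0.468, -0.0171, 0.1953]
tool_rot: [[-0.96, -0.0, -0.28], [0.28, 0.0, -0.96], [0.0, -1.0, -0.0]]
ft_force: [0.2, 1.0, -1.8]
gripper_width: 0.0196
```

Call:
carry_out([
  {"travel":[0,0,0],"turn":0,"gripper":-1},
  {"travel":[0,0,0],"turn":0,"gripper":-1},
  {"travel":[0,0,0],"turn":0,"gripper":-1},
  {"travel":[0,0,0],"turn":0,"gripper":-1},
  {"travel":[0,0,0],"turn":0,"gripper":-1},
], grip_force=45)

```text
t: 13.08
position: [0.468, -0.0171, 0.1953]
tool_rot: [[-0.96, 0.0, -0.28], [0.28, -0.0, -0.96], [-0.0, -1.0, 0.0]]
ft_force: [0.9, 0.6, -1.2]
gripper_width: 0.0193
```

Call:
carry_out([
  {"travel":[0,-0.03,0.03],"turn":0,"gripper":-1},
  {"travel":[0,-0.06,0.06],"turn":0.05,"gripper":-1},
  {"travel":[0.02,-0.06,0.09],"turn":0.2,"gripper":-1},
  {"travel":[0.05,-0.06,0.12],"turn":0.36,"gripper":-1},
  {"travel":[0.08,-0.06,0.14],"turn":0.52,"gripper":-1},
], grip_force=45)

```text
t: 13.7
position: [0.3509, -0.1298, 0.2553]
tool_rot: [[-0.69, -0.0, -0.724], [0.724, -0.0, -0.69], [-0.0, -1.0, 0.0]]
ft_force: [0.4, -0.0, -1.1]
gripper_width: 0.0196
```

```bash
python3 -c "
from h import *
go(.36,-.14,.2,80)"
```

```text
t 13.7 pos [ 0.3509 -0.1298  0.2553] hd 133.6 w 0.0196 q [-0.35 -0.16 -0.27  1.46 -0.   -1.12] F [ 0.4 -0.  -1.1] -> travel [-0.0137  0.0553  0.0004] turn 0.936
```

Call:
carry_out([
  {"travel":[0,0,0],"turn":0.17,"gripper":-1},
  {"travel":[0,0.02,0],"turn":0.34,"gripper":-1},
  {"travel":[0,0.05,0],"turn":0.51,"gripper":-1},
  {"travel":[-0.005,0.08,0],"turn":0.68,"gripper":-1},
  {"travel":[-0.01,0.11,0],"turn":0.85,"gripper":-1},
], grip_force=45)

```text
t: 14.32
position: [0.359, -0.1364, 0.1445]
tool_rot: [[0.088, 0.001, -0.996], [0.996, -0.0, 0.088], [-0.0, -1.0, -0.001]]
ft_force: [-0.4, -1.1, -1.9]
gripper_width: 0.0196
```

```bash
python3 -c "
from h import *
go(.335,-.137,.105,80)"
```

```text
t 14.32 pos [ 0.359  -0.1364  0.1445] hd 84.9 w 0.0196 q [-0.36 -0.13 -0.48  1.21  0.   -0.27] F [-0.4 -1.1 -1.9] -> travel [-0.0028  0.0395  0.0239] turn 0.086
```

Call:
carry_out([
  {"travel":[0,0.025,0],"turn":0.086,"gripper":-1},
  {"travel":[0,0.045,0],"turn":0.086,"gripper":-1},
  {"travel":[0,0.06,0.006],"turn":0.086,"gripper":-0.6},
  {"travel":[0,0.075,0.012],"turn":0.086,"gripper":-0.52},
  {"travel":[0,0.09,0.018],"turn":0.086,"gripper":-0.52},
], grip_force=20)

```text
t: 14.95
position: [0.3408, -0.1348, 0.0548]
tool_rot: [[0.168, 0.001, -0.986], [0.986, -0.0, 0.168], [-0.0, -1.0, -0.001]]
ft_force: [-0.8, -0.4, 1.0]
gripper_width: 0.0206
```

Call:
carry_out([
  {"travel":[0,0.012,0.004],"turn":0,"gripper":-0.52},
  {"travel":[0,0.024,0.007],"turn":0,"gripper":-0.52},
  {"travel":[0,0.035,0.008],"turn":0,"gripper":-0.52},
  {"travel":[0,0.035,0.008],"turn":0,"gripper":-0.52},
  {"travel":[0,0.035,0.008],"turn":0,"gripper":-0.3},
], grip_force=20)

```text
t: 15.58
position: [0.3336, -0.1336, 0.0205]
tool_rot: [[0.168, 0.001, -0.986], [0.986, -0.0, 0.168], [-0.0, -1.0, -0.001]]
ft_force: [-0.3, 0.0, -0.6]
gripper_width: 0.03
```

Now open, rise, and measure the wand and cradle from above.

Call:
carry_out([
  {"travel":[0,0,0],"turn":0,"gripper":0.3},
  {"travel":[0,-0.03,0],"turn":0,"gripper":0.3},
  {"travel":[0,-0.08,0],"turn":0,"gripper":0.3},
  {"travel":[0,-0.12,0],"turn":0,"gripper":0.3},
  {"travel":[0,-0.15,0],"turn":0,"gripper":0.3},
], grip_force=20)

```text
t: 16.2
position: [0.3337, -0.1337, 0.1726]
tool_rot: [[0.168, 0.002, -0.986], [0.986, -0.001, 0.168], [-0.001, -1.0, -0.003]]
ft_force: [0.0, 0.1, -0.1]
gripper_width: 0.0552
```

Run:
```python
from h import *
from rig import optics
go(.36,-.14,.01,80)
for n in("scene","top","wrist"):
    c=optics.calibration(n);im,d=optics.snapshot(n);np.savez(n+"H.npz",im=im,d=d,**c);P=cloud(d,c);hsv=cv2.cvtColor(im,cv2.COLOR_RGB2HSV)
    w=(d>0)&(hsv[...,1]<70)&(hsv[...,2]>110)&(P[...,2]>.012)&(P[...,2]<.035)&(abs(P[...,0]-.36)<.14)&(abs(P[...,1]+.14)<.1)
    q=P[w]
    if len(q)<20: print(n,len(q));continue
    m=q.mean(0);V=np.linalg.svd(q-m,full_matrices=False)[2][0];t=(q-m)@V
    print(n,len(q),m.round(4),V.round(3),"hd",np.degrees(np.arctan2(V[1],V[0])).round(1),(m+V*np.percentile(t,1)).round(3),(m+V*np.percentile(t,99)).round(3))
im=load("wristH.npz")[0];cv2.imwrite("pics/H.png",im[:,:,::-1])
```

```text
t 16.2 pos [ 0.3337 -0.1337  0.1726] hd 80.3 w 0.0552 q [-0.38 -0.18 -0.47  1.28  0.   -0.21] F [ 0.   0.1 -0.1] -> travel [-0.0017  0.1627 -0.0265] turn 0.006
scene 207 [ 0.3828 -0.1375  0.0248] [ 0.984 -0.179  0.005] hd -10.3 [ 0.316 -0.125  0.024] [ 0.442 -0.148  0.025]
top 231 [ 0.3969 -0.1432  0.0257] [-0.985  0.173 -0.005] hd 170.0 [ 0.442 -0.151  0.026] [ 0.351 -0.135  0.025]
wrist 1676 [ 0.373  -0.1405  0.0249] [ 0.986 -0.17  -0.003] hd -9.8 [ 0.314 -0.13   0.025] [ 0.439 -0.152  0.025]
```

View pics/H.png

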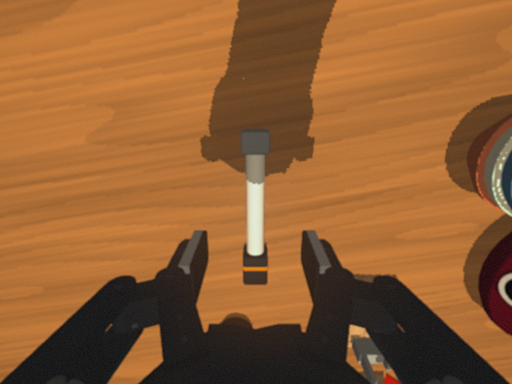

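Call:
carry_out([
  {"travel":[0,0.03,-0.045],"turn":0,"gripper":0.3},
  {"travel":[0,0.08,-0.045],"turn":0,"gripper":0.3},
  {"travel":[0,0.13,-0.045],"turn":0,"gripper":0.3},
  {"travel":[0,0.164,-0.045],"turn":0,"gripper":0.3},
  {"travel":[0,0.164,-0.045],"turn":0,"gripper":-0.2},
], grip_force=100)

```text
t: 16.98
position: [0.3743, -0.1398, 0.0032]
tool_rot: [[0.168, -0.007, -0.986], [0.986, 0.003, 0.168], [0.001, -1.0, 0.007]]
ft_force: [0.4, -0.0, -0.5]
gripper_width: 0.0386
```

Call:
carry_out([
  {"travel":[0,0,0],"turn":0,"gripper":-1},
  {"travel":[0,0,0],"turn":0,"gripper":-1},
  {"travel":[0,0,0],"turn":0,"gripper":-1},
  {"travel":[0,0,0],"turn":0,"gripper":-1},
  {"travel":[0,0,0],"turn":0,"gripper":-1},
], grip_force=100)

```text
t: 17.6
position: [0.3781, -0.1413, 0.0071]
tool_rot: [[0.168, 0.002, -0.986], [0.986, -0.001, 0.168], [-0.0, -1.0, -0.002]]
ft_force: [-1.4, 0.5, 6.0]
gripper_width: 0.0185
```

Call:
carry_out([
  {"travel":[0,-0.03,0],"turn":0,"gripper":-1},
  {"travel":[0,-0.08,0],"turn":0,"gripper":-1},
  {"travel":[0,-0.13,0],"turn":0,"gripper":-1},
  {"travel":[0,-0.17,0],"turn":0,"gripper":-1},
  {"travel":[0,-0.19,0],"turn":0,"gripper":-1},
], grip_force=100)

```text
t: 18.23
position: [0.3781, -0.1413, 0.1986]
tool_rot: [[0.168, 0.003, -0.986], [0.986, -0.001, 0.168], [-0.001, -1.0, -0.003]]
ft_force: [-0.4, -0.3, -2.9]
gripper_width: 0.0188
```

Run:
```python
from h import *
rodfit("I",zmin=.1)
# cradle, refined: use unobstructed first images from both cameras
for n in("top","scene"):
    im,d,c=load(n+"0.npz");P=cloud(d,c);z=P[...,2];b=(abs(P[...,0]-.578)<.08)&(abs(P[...,1]+.007)<.06)&(d>0)
    cr=cv2.minAreaRect((P[b&(z>.016)&(z<.024)][:,:2]*1000).astype(np.float32));print(n,"foot",np.round(cr[0],1),np.round(cr[1],1),round(cr[2],1))
    u=np.array([.984,-.178]);v=np.array([.178,.984]);q=P[b&(z>.055)];L=(q[:,:2]-[.578,-.0072])@np.array([u,v]).T
    for s in(-1,1):
        k=abs(L[:,0]-s*.045)<.014;print(" fork",s,k.sum(),"x",np.percentile(L[k,0],[3,97]).round(4),"y",np.percentile(L[k,1],[2,50,98]).round(4))
go(.578,-.0072,.15,79.8)
```

```text
scene 104 m [ 0.4184 -0.1418  0.2162] dir [ 0.993 -0.112  0.047] elev 2.7 hd -6.4 ends [ 0.391 -0.139  0.215] [ 0.449 -0.145  0.218]
top 45 m [ 0.4322 -0.1452  0.2181] dir [-0.916  0.38  -0.13 ] elev -7.5 hd 157.5 ends [ 0.445 -0.151  0.22 ] [ 0.415 -0.138  0.216]
wrist 6217 m [ 0.3631 -0.1391  0.2168] dir [ 0.986 -0.169 -0.003] elev -0.2 hd -9.8 ends [ 0.314 -0.131  0.217] [ 0.424 -0.149  0.217]
top foot [577.9  -7.2] [ 69.8 115.1] 79.8
 fork -1 71 x [-0.0522 -0.0374] y [-0.025  -0.0123  0.0246]
 fork 1 111 x [0.0373 0.0532] y [-0.0248  0.0081  0.026 ]
scene foot [578.2  -5.3] [ 70.2 117.2] 79.5
 fork -1 123 x [-0.0537 -0.0375] y [-0.0226 -0.0108  0.0268]
 fork 1 250 x [0.0358 0.0527] y [-0.0211  0.0144  0.0288]
t 18.38 pos [ 0.3779 -0.1412  0.1967] hd 80.3 w 0.0183 q [-0.36 -0.1  -0.35  1.33 -0.   -0.19] F [ 0.3  0.  -1.6] -> travel [ 0.1657  0.047  -0.1746] turn 0.009
```

Call:
carry_out([
  {"travel":[0.035,0,-0.035],"turn":0.009,"gripper":-1},
  {"travel":[0.07,0,-0.07],"turn":0.009,"gripper":-1},
  {"travel":[0.105,0.005,-0.11],"turn":0.009,"gripper":-1},
  {"travel":[0.14,0.02,-0.145],"turn":0.009,"gripper":-1},
  {"travel":[0.1655,0.045,-0.1745],"turn":0.009,"gripper":-1},
], grip_force=100)

```text
t: 19.0
position: [0.5784, -0.0058, 0.1493]
tool_rot: [[0.176, -0.001, -0.984], [0.984, 0.0, 0.176], [-0.0, -1.0, 0.001]]
ft_force: [0.5, -0.0, -0.7]
gripper_width: 0.0187
```

Call:
carry_out([
  {"travel":[0,0,0],"turn":0,"gripper":-1},
  {"travel":[0,0.01,0],"turn":0,"gripper":-1},
  {"travel":[0,0.015,0],"turn":0,"gripper":-1},
  {"travel":[0,0.015,0],"turn":0,"gripper":-1},
  {"travel":[0,0.015,0],"turn":0,"gripper":-1},
], grip_force=100)

```text
t: 19.62
position: [0.5772, -0.0076, 0.137]
tool_rot: [[0.178, 0.001, -0.984], [0.984, -0.0, 0.178], [0.0, -1.0, -0.001]]
ft_force: [0.7, -0.3, -1.9]
gripper_width: 0.0185
```

Run:
```python
from h import *
go(.578,-.0075,.12,79.8)
rodfit("J",zmin=.1)
u=np.array([.984,-.178]);v=np.array([.178,.984])
for n in("wrist","top","scene"):
    im,d,c=load(n+"J.npz");P=cloud(d,c);z=P[...,2];L=(P[...,:2]-[.578,-.0072])@np.array([u,v]).T
    b=(d>0)&(abs(L[...,0])<.07)&(abs(L[...,1])<.045)
    f=b&(z>.016)&(z<.024);print(n,"foot",f.sum(),np.percentile(L[f],[1,99],axis=0).round(4).tolist() if f.any() else "")
    for s in(-1,1):
        k=b&(abs(L[...,0]-s*.045)<.014)&(z>.05)&(z<.098);print(" fork",s,k.sum(),np.percentile(L[k][:,1],[2,98]).round(4) if k.any() else "")
    for r,lab in(((-.065,-.02),"rod-"),((.02,.06),"rod+")):
        hsv=cv2.cvtColor(im,cv2.COLOR_RGB2HSV);k=b&(L[...,0]>r[0])&(L[...,0]<r[1])&(z>.13)&(z<.165)&(hsv[...,1]<70)&(hsv[...,2]>90)
        print(" ",lab,k.sum(),np.percentile(L[k][:,1],[2,98]).round(4) if k.any() else "",z[k].mean() if k.any() else "")
w=load("wristJ.npz")[0][:,:,::-1];s=load("sceneJ.npz")[0][120:270,130:330][:,:,::-1]
cv2.imwrite("pics/J.png",np.hstack([cv2.resize(w,(400,300)),cv2.resize(s,(400,300),interpolation=cv2.INTER_CUBIC)]))
```

```text
t 19.62 pos [ 0.5772 -0.0076  0.137 ] hd 79.8 w 0.0185 q [-0.01  0.24 -0.11  1.22 -0.    0.17] F [ 0.7 -0.3 -1.9] -> travel [ 0.0003  0.017  -0.0007] turn -0.0
scene 471 m [0.5447 0.2092 0.1025] dir [0.957 0.292 0.001] elev 0.1 hd 17.0 ends [0.503 0.196 0.102] [0.58  0.22  0.103]
top 503 m [0.543  0.2068 0.1033] dir [-0.994 -0.108  0.005] elev 0.3 hd -173.8 ends [0.591 0.212 0.103] [0.495 0.202 0.104]
wrist 6595 m [ 0.5615 -0.0048  0.1552] dir [ 0.984 -0.178 -0.004] elev -0.2 hd -10.3 ends [0.513 0.004 0.155] [ 0.623 -0.016  0.155]
wrist foot 1761 [[-0.049, -0.0338], [0.0495, 0.0355]]
 fork -1 487 [-0.0246  0.0261]
 fork 1 12 [0.0262 0.0277]
  rod- 3448 [-0.0104  0.0094] 0.15469953486549623
  rod+ 1249 [-0.0107  0.0096] 0.15441897764204898
top foot 0 
 fork -1 0 
 fork 1 0 
  rod- 0  
  rod+ 0  
scene foot 698 [[-0.0549, -0.0323], [0.0572, 0.0366]]
 fork -1 126 [-0.0204  0.0263]
 fork 1 211 [-0.0155  0.029 ]
  rod- 25 [-0.0005  0.0088] 0.1551030076145183
  rod+ 148 [-0.0076  0.0101] 0.15465216173085894
```

View pics/J.png

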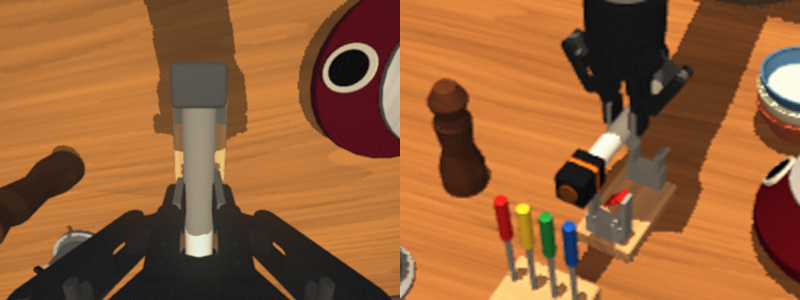

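Call:
carry_out([
  {"travel":[0.0012,0.012,0],"turn":0,"gripper":-1},
  {"travel":[0.0012,0.024,0],"turn":0,"gripper":-1},
  {"travel":[0.0012,0.034,0],"turn":0,"gripper":-1},
  {"travel":[0.0012,0.042,0],"turn":0,"gripper":-1},
  {"travel":[0.0012,0.05,0],"turn":0,"gripper":-1},
], grip_force=110)

```text
t: 20.4
position: [0.5775, -0.006, 0.0856]
tool_rot: [[0.177, -0.0, -0.984], [0.984, 0.0, 0.177], [-0.0, -1.0, 0.0]]
ft_force: [0.0, 0.3, -1.7]
gripper_width: 0.0182
```

Call:
carry_out([
  {"travel":[0,0.006,0],"turn":0,"gripper":-1},
  {"travel":[0,0.012,0],"turn":0,"gripper":-1},
  {"travel":[0,0.018,0],"turn":0,"gripper":-1},
  {"travel":[0,0.023,0],"turn":0,"gripper":-1},
  {"travel":[0,0.027,0],"turn":0,"gripper":-1},
], grip_force=110)

```text
t: 21.02
position: [0.5774, -0.0063, 0.059]
tool_rot: [[0.177, -0.0, -0.984], [0.984, -0.0, 0.177], [-0.0, -1.0, 0.0]]
ft_force: [-0.3, -2.9, 1.4]
gripper_width: 0.0184
```

Call:
carry_out([
  {"travel":[0,0.004,0],"turn":0,"gripper":-1},
  {"travel":[0,0.007,0],"turn":0,"gripper":-1},
  {"travel":[0,0.009,0],"turn":0,"gripper":-1},
  {"travel":[0,0.01,0],"turn":0,"gripper":-1},
  {"travel":[0,0.01,0],"turn":0,"gripper":-1},
], grip_force=110)

```text
t: 21.65
position: [0.5776, -0.0058, 0.0494]
tool_rot: [[0.177, 0.0, -0.984], [0.984, 0.0, 0.177], [0.0, -1.0, -0.0]]
ft_force: [0.3, -0.0, -1.4]
gripper_width: 0.0183
```

Run:
```python
from h import *
go(.578,-.0075,.047,79.8)
rodfit("K",zmin=.04)
s=load("sceneK.npz")[0][150:250,190:290][:,:,::-1]
cv2.imwrite("pics/K.png",cv2.resize(s,(500,500),interpolation=cv2.INTER_CUBIC))
```

```text
t 21.65 pos [ 0.5776 -0.0058  0.0494] hd 79.8 w 0.0183 q [-0.01  0.28 -0.25  1.04  0.    0.17] F [ 0.3 -0.  -1.4] -> travel [-0.0017  0.0024 -0.0007] turn 0.001
scene 1255 m [0.5494 0.2026 0.099 ] dir [0.943 0.332 0.009] elev 0.5 hd 19.4 ends [0.49  0.182 0.098] [0.602 0.221 0.1  ]
top 1081 m [0.5407 0.2025 0.1004] dir [-0.987 -0.159 -0.002] elev -0.1 hd -170.8 ends [0.6   0.212 0.101] [0.483 0.193 0.1  ]
wrist 6359 m [ 0.5606 -0.0032  0.0676] dir [ 0.982 -0.188 -0.006] elev -0.4 hd -10.8 ends [0.514 0.006 0.068] [ 0.622 -0.015  0.067]
```

View pics/K.png

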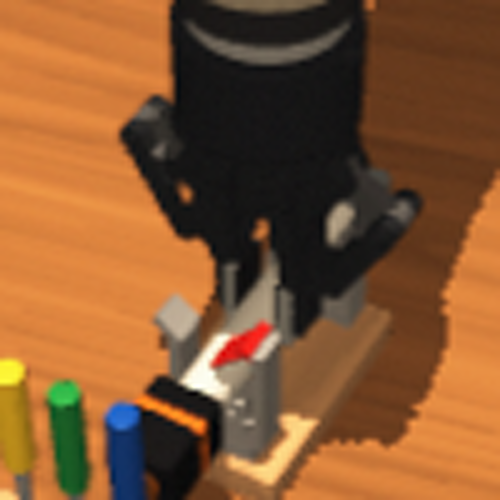

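Call:
carry_out([
  {"travel":[0,0.002,0],"turn":0,"gripper":-1},
  {"travel":[0,0.002,0],"turn":0,"gripper":-0.4},
  {"travel":[0,0.002,0],"turn":0,"gripper":0},
  {"travel":[0,0.002,0],"turn":0,"gripper":0.2},
  {"travel":[0,0.002,0],"turn":0,"gripper":0.2},
], grip_force=20)

```text
t: 22.42
position: [0.5775, -0.006, 0.0471]
tool_rot: [[0.177, -0.0, -0.984], [0.984, -0.0, 0.177], [-0.0, -1.0, 0.0]]
ft_force: [-0.6, -0.3, -0.6]
gripper_width: 0.0511
```

Call:
carry_out([
  {"travel":[0,-0.015,0],"turn":0,"gripper":0.2},
  {"travel":[0,-0.04,0],"turn":0,"gripper":0.2},
  {"travel":[0,-0.08,0],"turn":0,"gripper":0.2},
  {"travel":[0,-0.12,0],"turn":0,"gripper":0.2},
  {"travel":[0,-0.16,0],"turn":0,"gripper":0.2},
], grip_force=20)

```text
t: 23.05
position: [0.5775, -0.006, 0.2098]
tool_rot: [[0.177, 0.001, -0.984], [0.984, -0.0, 0.177], [0.0, -1.0, -0.001]]
ft_force: [-0.1, 0.5, 1.3]
gripper_width: 0.0513
```

Call:
carry_out([
  {"travel":[0,0,0.04],"turn":0,"gripper":0.2},
  {"travel":[0,0,0.09],"turn":0,"gripper":0.2},
  {"travel":[0,0,0.14],"turn":0,"gripper":0.2},
  {"travel":[0,0,0.18],"turn":0,"gripper":0.2},
  {"travel":[0,0,0.2],"turn":0,"gripper":0.2},
])

```text
t: 23.68
position: [0.3792, 0.0295, 0.2085]
tool_rot: [[0.177, 0.002, -0.984], [0.984, 0.0, 0.177], [0.0, -1.0, -0.002]]
ft_force: [0.8, 0.6, 0.2]
gripper_width: 0.0512
```

Run:
```python
from h import *
from rig import optics
u=np.array([.984,-.178]);v=np.array([.178,.984])
for n in("top","scene"):
    c=optics.calibration(n);im,d=optics.snapshot(n);np.savez(n+"L.npz",im=im,d=d,**c);P=cloud(d,c);hsv=cv2.cvtColor(im,cv2.COLOR_RGB2HSV)
    L=(P[...,:2]-[.578,-.0068])@np.array([u,v]).T;z=P[...,2]
    k=(d>0)&(abs(L[...,0])<.068)&(abs(L[...,1])<.02)&(z>.05)&(z<.075)&(hsv[...,1]<60)&(hsv[...,2]>150)
    q=np.c_[L[k],z[k]];m=q.mean(0);V=np.linalg.svd(q-m,full_matrices=False)[2][0]
    print(n,k.sum(),m.round(4),V.round(3),np.percentile(q,[1,99],axis=0).round(3).tolist())
for n,b in(("pot",(.5355,.222,.11)),("mill",(.5862,-.205,.1))):
    im,d,c=load("topL.npz");P=cloud(d,c);k=(d>0)&(np.linalg.norm(P[...,:2]-b[:2],axis=-1)<.05)&(P[...,2]>b[2]);print(n,P[k].mean(0))
a=load("topL.npz")[0][130:220,190:300][:,:,::-1];b=load("sceneL.npz")[0][150:250,170:290][:,:,::-1]
cv2.imwrite("pics/L.png",np.hstack([cv2.resize(a,(400,327),interpolation=cv2.INTER_CUBIC),cv2.resize(b,(393,327),interpolation=cv2.INTER_CUBIC)]))
go(.4,0,.2)
```

```text
top 255 [-0.0033  0.0005  0.0684] [-1.     0.014  0.006] [[-0.061, -0.007, 0.062], [0.064, 0.009, 0.074]]
scene 272 [-0.008   0.0017  0.0679] [ 1.    -0.008 -0.006] [[-0.063, -0.014, 0.062], [0.061, 0.014, 0.073]]
pot [0.53743592 0.22395302 0.11684776]
mill [ 0.58612373 -0.20487963  0.13948512]
t 23.77 pos [0.3798 0.0296 0.2084] hd 79.9 w 0.0516 q [ 0.08 -0.15 -0.36  1.36 -0.    0.25] F [ 1.3 -0.4 -0.1] -> travel [-0.0255  0.0085 -0.0251] turn 0
```

View pics/L.png

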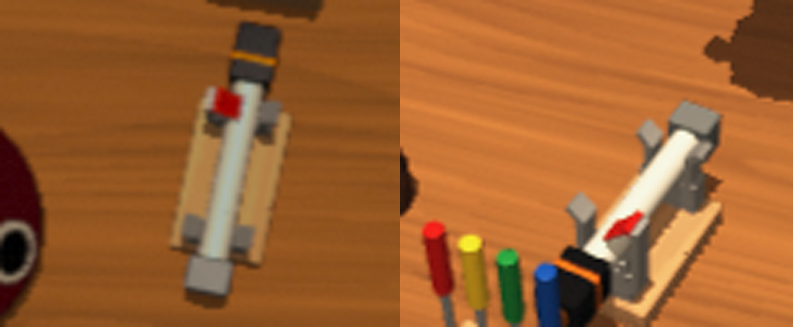

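```bash
python3 -c "
from rig import manip
print(manip.close_job())"
```

```text
the job is handed in; nothing more can be done
None
```

The job is done and handed in at about 24 s of the 48 s allowed. The hand-in gave no verdict, so what follows rests on my own measurements.

**What I did**
- **Tilting the wand:** the tool only points down. I gripped the wand near its tail with a light grip and raised the tail while the nose stayed on the worktop. It swivelled to 35° nose-down, and I then tightened the grip.
- **Measuring:** I held the wand in front of the patch for about 1.9 s with the arm still. The camera fits put the wand at 35–36° nose-down with the nose about 6 cm from the patch. The line of sight was 4 mm off centre by the wrist camera and 8 mm by the scene camera, against 14 mm allowed.
- **Putting away:** I laid the wand flat, gripped it again at its middle and pressed it down past the jaw, with about 3 N of sideways and upward force. I then let go and drew back.

**Last checks**
- **Seat:** the wand lies in both forks with its axis about 58 mm up, within 2 mm sideways and 1° of the cradle line. It is centred along the cradle to a few millimetres, and the jaw looks closed over the rod in the pictures.
- **Other objects:** the pot and mill read within 2 mm of where they started. I did not remeasure the burner, bowls and fork block, but nothing touched them that I could see.

**What went wrong or disagreed**
- The first try at loosening the grip in mid-air dropped the wand from about 10 cm. It landed flat on the worktop away from everything else, and I picked it up again.
- The cameras disagreed by 2–5 mm on sideways positions. For the fit I relied on the wrist camera, which saw the wand and the cradle together.

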